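# Refit the return spring and palm knob of a hand food chopper

### The job

The hand food chopper has been washed and taken apart. Slip its coil spring down over the upright plunger until it sits fully home in the round cup in the lid, giving it a slight twist if its coils catch on the plunger's cross-pin; then fit the palm knob on top: line its slots up with the cross-pin, press it down against the spring, turn it clockwise (seen from above) to the stop and let go, so that it is locked and the spring lifts plunger and knob. Leave the onion, the garlic and the salt shaker where they are.

Things in the scene. Friction and masses are not known exactly. Their poses are not given: they have to be found in the camera images.
- chopper: Hand food chopper with a clear cup, teal lid and black suction foot that fixes it to the worktop: it cannot move. 98 mm wide, lid top about 90 mm up. Origin: centre of the foot's underside, on the plunger's axis; z up; x along the plunger's cross-pin, like the two white marks on the lid; the foot's small tab is at -x.
- spring_seat (a point): Flat floor, 92 mm above the worktop, of the round cup (35 mm inside, rim 2.5 mm high) in the middle of the lid, on the plunger's axis: the spring's lower end sits here. Fixed.
- cross_pin (a point): Middle of the steel cross-pin (4 mm thick, 18 mm from end to end, along x) through the upright steel plunger rod (10 mm thick). Moves with the plunger: with the plunger down, 52 mm above spring_seat and 22 mm below the tip; the rod tapers to a 3 mm tip over its last 13 mm.
- plunger (a joint): Height in m of plunger, rod and pin above their lowest place: 0 at the start (blade on the cup's floor), 0.012 at the upper stop. Slides freely and drops by its weight; the rod does not turn. The fitted spring lifts it to the upper stop once the locked knob is let go.
- spring: Loose steel compression spring standing on end: 27 mm outside, 22 mm inside, 68 mm long, 250 N/m; its coils can be gripped from the sides at any height. Origin: centre of the lower end, z up along the axis, +x towards the tip of the turned-in wire end (spring_tail). Inside it clears the cross-pin by 2 mm all round, except at the turned-in end.
- spring_tail (a point): Tip of the wire end at the foot of the spring, which is turned in towards the axis: the gap from the axis is 7 mm here and widens to 11 mm over the next 75 degrees counter-clockwise from above. Lowered onto either end of the cross-pin this part catches; with it turned well clear of both pin ends the spring passes.
- knob: Loose round teal palm knob standing upright, 46 mm tall, 42 mm wide at the foot, 46 mm wide 32 mm up. Origin: centre of its underside; z up. Bore for the rod end 12.8 mm wide, 38 mm deep. Two 7 mm wide entry slots for the cross-pin run up from the underside along +x and -x; a white bar on top lies along them. The same after a half turn.
- knob_notch (a point): On the knob's axis 7 mm above its underside; x along the locking notches. Pushed down the slots until the underside is 10 to 13 mm below the pin's middle (about 7 N against the spring), the knob turns 75 degrees clockwise from above to a stop; let go, the spring lifts it and the pin sits in the notches: this point is then at cross_pin, x along the pin, either way round.
- onion: Brown onion on the chopping board at the right, 82 mm wide, 94 mm tall; origin at its underside. To be left alone.
- garlic: Garlic bulb behind the work, about 60 mm; origin at its underside. To be left alone.
- salt_shaker: Salt shaker behind the work, 44 mm wide, 90 mm tall; origin at its underside. To be left alone.

How it is judged:
By the outcome, as a careful person would: the job done as asked, in the order asked, and still so for the second after the job is handed in, with the robot touching nothing.
It also fails if it takes over 66 s, if anything falls off the work surface, if the arm or the gripper's body presses on something with over 40 N, if the wrist force passes 120 N, or if a joint passes its speed limit or range.

### The arm

A 7-joint arm with a two-finger parallel gripper is mounted at the origin on a cart in front of the work surface, level with it; the furniture and walls round the work are solid. World frame = base frame: x ahead of the robot, y to its left, z up, the work surface at z = 0. Lengths are in m, angles in rad, forces in N, time in s.
With the tool pointing down it reaches from about 0.4 to 0.85 m from the base axis. Payload 4.5 kg.
Tool frame: the origin (TCP) lies at the very end of the fingers, on their centre line; the grasp point (between the pads) lies 19 mm behind it; z points along the fingers, y is the line along which they close (so a half turn about z gives the same grasp; the last joint's range is limited). The gripper opens to 88 mm and grips with 3 to 60 N. Pads are 18 mm wide; open, the fingers measure 123 mm over their backs; the gripper's body (75 mm by 187 mm) begins 45 mm behind the grasp point.
Start: joints at [-1.174, 0.689, -0.195, 1.565, 0.157, 0.902, -0.215], TCP at [0.222, 0.584, 0.239] pointing down, gripper open.
Joint ranges: [-3.01, 3.01], [-0.46, 2.08], [-1.47, 1.51], [0.13, 2.56], [-1, 4.14], [0.04, 2.09], [-2.66, 2.66]. Speed limits (rad/s): [2.57, 2.57, 3.14, 3.14, 3.14, 3.14, 3.14].

### API

Orientations are given as a rotation vector (axis times angle).
In Python, from plant import ctrl gives the robot as it stands.
- The arm moves only by the shell command python3 shift.py 'ROWS' [OPENING]. ROWS is a JSON list that holds a single list of rows (three levels of brackets), with 1 to 5 rows, each of 4 numbers: dx, dy, dz in mm, then a turn about the tool's z in rad; each row is the pose to reach, as a shift and turn from the pose commanded when the command began, along the tool's axes at that moment; what a row does not reach only later rows make up. A row lasts 1/12 s, in which the tool goes at most 0.0417 m and 0.125 rad, less where a joint would pass 70% of its speed; a pose out of reach is approached as far as the arm can. OPENING is the finger opening in m, set as the command begins (- or left out keeps the last). The fingers move at their own pace and stop on an object; the grip force is fixed at half the most. Time passes only in rows, so rows that do not move let the fingers close. It prints the time, the measured TCP pose, the force, the opening and the grip force at its end. Input that does not fit is refused with a message, and nothing moves.
- ctrl.sense(): the state, without advancing time (a new reading comes with each control period).
- ctrl.read_camera(name): name is "side" or "top" or "wrist"; returns a dict with "image" (420x560x3 uint8, blue, green, red), "fovy" (degrees; the focal length in pixels is half the picture's height over the tangent of half this angle, whatever the lens; pixels are square), "cx", "cy" (the principal point, pixels), "origin" and "attitude" of the camera in the world; the wrist camera has in their place "mount" (4x4, takes a point from camera to tool coordinates, whose origin is the TCP and whose axes are the flange's). Camera axes: x right, y down, z forward; pixel columns grow to the right and rows downward; lengths in m; the calibration is good to about 2 mm. A picture is of the moment at which its call begins: read the wrist's pose just before it. There is no depth.
- ctrl.hand_in(): hands the job in; it is judged then, once.
The state is a dict: "time_s": time; "joint_positions": joint angles; "qd": joint speeds; "tau": joint torques, N m; "ee_pos": TCP position; "orientation": TCP orientation; "ft_force": force on the tool from outside, world axes, zero at the start; "ft_torque": the same for the moment, N m; "gripper_width": finger opening in m; "grasp_force": force on a finger pad.
Only numpy, scipy, OpenCV 4.12 (cv2) and the standard library are available. Lean on these libraries where they do the work, as an engineer would, in place of code of your own. Each camera call takes 0.05 s, during which the arm holds its last target. There are 200 camera calls.

## Working session

There is one attempt and no reset: what is moved stays moved. The work goes in short steps, Python scripts to look and compute and a shell command to move; the robot and the scene stay as the last step left them, time stands still between calls to the robot, and variables do not carry over. Pictures are saved under pics/ and viewed, at most 10 in all, crops included, and the job is handed in when it is done.

```bash
ls; mkdir -p pics; python3 - <<'E'
from plant import ctrl
import cv2,numpy as np
s=ctrl.sense();print({k:np.round(v,4) for k,v in s.items()})
ims=[]
for n in("side","top","wrist"):
    r=ctrl.read_camera(n);cv2.imwrite(f"pics/{n}0.png",r["image"])
    print(n,{k:np.round(v,4) for k,v in r.items() if k!="image"})
E
```

```text
pics
plant.py
shift.py
{'time_s': np.float64(0.0), 'joint_positions': array([-1.1742,  0.69  , -0.1945,  1.5664,  0.1573,  0.9025, -0.2151]), 'qd': array([ 0.    ,  0.0026, -0.0002,  0.0015,  0.0013,  0.0007, -0.0001]), 'tau': array([ 1.30000e-03, -5.27566e+01, -1.26610e+00, -1.53425e+01,
       -5.25000e-02,  6.50000e-03,  2.00000e-04]), 'ee_pos': array([0.2216, 0.5837, 0.2379]), 'orientation': array([-5.6660e-01, -3.0899e+00,  2.8000e-03]), 'ft_force': array([ 0.162 , -0.0484,  0.248 ]), 'ft_torque': array([-0.046 , -0.0237,  0.0019]), 'grasp_force': np.float64(0.0), 'gripper_width': np.float64(0.0883)}
side {'fovy': np.float64(54.707), 'cx': np.float64(275.5704), 'cy': np.float64(210.2774), 'origin': array([ 0.2978, -0.9439,  0.7801]), 'attitude': array([-2.2131,  0.299 , -0.174 ])}
top {'fovy': np.float64(49.7341), 'cx': np.float64(280.7637), 'cy': np.float64(207.6897), 'origin': array([ 0.3713, -0.1366,  1.3727]), 'attitude': array([-2.1411,  2.1552, -0.1548])}
wrist {'fovy': np.float64(65.4023), 'cx': np.float64(278.8557), 'cy': np.float64(210.3926), 'mount': array([[-1.000e-04, -9.638e-01, -2.668e-01,  6.800e-02],
       [ 1.000e+00,  1.000e-04, -8.000e-04,  1.000e-04],
       [ 8.000e-04, -2.668e-01,  9.638e-01, -1.464e-01],
       [ 0.000e+00,  0.000e+00,  0.000e+00,  1.000e+00]])}
```
View pics/side0.png

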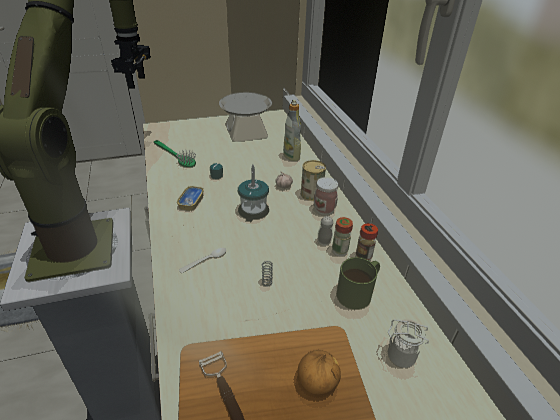

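View pics/top0.png

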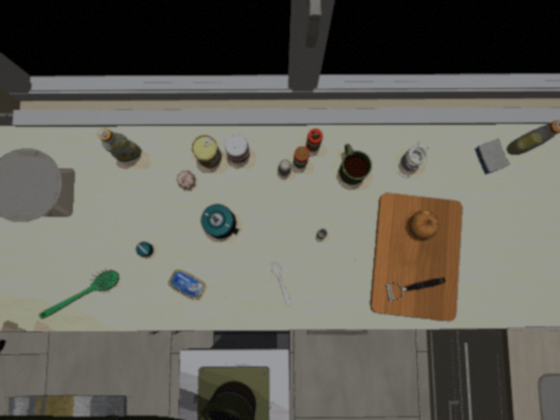

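Side view: chopper at (253,195) with the plunger tip at (253,167), spring at (267,273), knob at (216,171). Top view: chopper (218,221), spring (322,234), knob (145,249).

```bash
cat > h.py <<'E'
from plant import ctrl
import cv2,numpy as np
from scipy.spatial.transform import Rotation as R
def cam(name,save=None):
    s=ctrl.sense(); r=ctrl.read_camera(name)
    if "mount" in r:
        T=np.eye(4);T[:3,:3]=R.from_rotvec(s["orientation"]).as_matrix();T[:3,3]=s["ee_pos"]
        M=T@np.array(r["mount"]);r["O"],r["A"]=M[:3,3],M[:3,:3]
    else: r["O"],r["A"]=np.array(r["origin"]),R.from_rotvec(r["attitude"]).as_matrix()
    r["f"]=r["image"].shape[0]/2/np.tan(np.radians(r["fovy"])/2)
    if save: cv2.imwrite(f"pics/{save}.png",r["image"])
    return r
def ray(r,uv):
    d=r["A"]@np.array([(uv[0]-r["cx"])/r["f"],(uv[1]-r["cy"])/r["f"],1]);return d/np.linalg.norm(d)
def plane(r,uv,z):
    d=ray(r,uv);return r["O"]+d*(z-r["O"][2])/d[2]
def proj(r,p):
    c=r["A"].T@(np.array(p)-r["O"]);return np.array([r["cx"],r["cy"]])+r["f"]*c[:2]/c[2]
def tri(obs):
    A=np.zeros((3,3));b=np.zeros(3);P=[]
    for r,uv in obs:
        d=ray(r,uv);Q=np.eye(3)-np.outer(d,d);A+=Q;b+=Q@r["O"];P.append(Q)
    p=np.linalg.solve(A,b);return p,[np.linalg.norm(Q@(p-r["O"])) for Q,(r,_) in zip(P,obs)]
def togo(p,yaw=None):
    "shift in tool axes from the measured pose to TCP at p; yaw of tool y axis in world (mod pi)"
    s=ctrl.sense();M=R.from_rotvec(s["orientation"]).as_matrix()
    y=np.arctan2(M[1,1],M[0,1]);sh=M.T@(np.array(p)-s["ee_pos"])
    t=None if yaw is None else -((yaw-y+np.pi/2)%np.pi-np.pi/2)
    return np.round(sh,4),"yaw_y",round(np.degrees(y),1),"turn",t,"q7",round(s["joint_positions"][6],3)
E
python3 - <<'E'
from h import *
a=cam("side");b=cam("top")
for n,u,v in(("spring",(267,273),(322,234)),("chopper tip",(253,167),(217,219)),("knob",(216,171),(145,249))):
    print(n,tri([(a,u),(b,v)]))
s=ctrl.sense();print(R.from_rotvec(s["orientation"]).as_matrix().round(3))
print(togo([.5,0,.3],np.pi/2))
E
```

```text
spring (array([ 0.48481753, -0.26074224,  0.03524739]), [np.float64(0.0010439509223289453), np.float64(0.0010439509223288666)])
chopper tip (array([0.51830009, 0.03186886, 0.16503077]), [np.float64(0.003291951829948919), np.float64(0.0032919518299486293)])
knob (array([0.44338262, 0.26535902, 0.02133951]), [np.float64(0.0003507638301502766), np.float64(0.00035076383015042646)])
[[-0.935  0.355 -0.   ]
 [ 0.355  0.935 -0.001]
 [-0.    -0.001 -1.   ]]
(array([-0.4674, -0.4474, -0.0613]), 'yaw_y', np.float64(69.2), 'turn', np.float64(-0.3627576827743322), 'q7', np.float64(-0.215))
```

Careful with the scale: shifts go in mm. That gives: -0.16 m is -160, -0.12 m is -120.

```bash
cat > snap.py <<'E'
import sys,pickle
from h import *
r=cam("wrist",sys.argv[1]);pickle.dump(r,open(f"pics/{sys.argv[1]}.pkl","wb"))
E
python3 shift.py '[[[-40,-30,0,0],[-80,-55,0,0],[-120,-80,0,0],[-160,-110,0,0],[-160,-110,0,0]]]'
python3 shift.py '[[[-40,-30,0,0],[-80,-55,0,0],[-120,-80,0,0],[-160,-110,0,0],[-160,-110,0,0]]]'
python3 snap.py k1
python3 shift.py '[[[-25,-30,0,0],[-50,-60,0,0],[-50,-60,0,0]]]'
python3 snap.py k2
python3 shift.py '[[[-25,-30,0,0],[-50,-60,0,0],[-75,-90,0,0],[-100,-130,0,0],[-100,-130,0,0]]]'
python3 snap.py c1
python3 -c "
import cv2,numpy as np
a=[cv2.imread(f'pics/{n}.png') for n in('k1','k2','c1')]
cv2.imwrite('pics/m1.png',cv2.resize(np.vstack([np.hstack(a[:2]),np.hstack([a[2],a[2]*0])]),(800,600)))"
```

```text
time_s: 0.67
ee_pos: [0.335, 0.4204, 0.2386]
orientation: [0.572, 3.087, -0.004]
ft_force: [-0.7, -0.9, -0.6]
gripper_width: 0.0881
grasp_force: 0.0
time_s: 1.08
ee_pos: [0.4452, 0.2606, 0.2387]
orientation: [0.573, 3.087, -0.003]
ft_force: [0.9, -0.5, 0.2]
gripper_width: 0.0877
grasp_force: 0.0
time_s: 1.38
ee_pos: [0.4709, 0.182, 0.2383]
orientation: [0.585, 3.085, -0.01]
ft_force: [-0.2, -1.0, -1.0]
gripper_width: 0.0881
grasp_force: 0.0
time_s: 1.85
ee_pos: [0.5169, 0.0262, 0.2384]
orientation: [0.582, 3.086, -0.008]
ft_force: [0.5, -0.3, -0.5]
gripper_width: 0.0885
grasp_force: 0.0
```

View pics/m1.png

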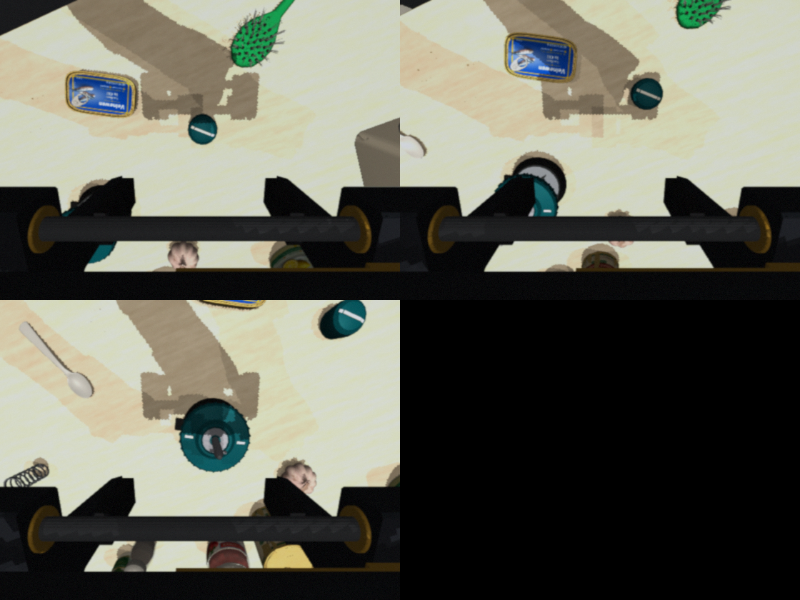

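Wrist views show: in k1 the knob at about (283,180) with its white bar, in k2 at (345,131), and in c1 the chopper lid at about (300,190) with its white marks near (263,190) and (337,199).

```bash
cat > meas.py <<'E'
import pickle
from h import *
def ld(n): return pickle.load(open(f"pics/{n}.pkl","rb"))
def box(r,c,w):
    x,y=int(c[0])-w,int(c[1])-w;x,y=max(x,0),max(y,0);return x,y,cv2.cvtColor(r["image"][y:y+2*w,x:x+2*w],cv2.COLOR_BGR2HSV)
def teal(r,c,w):
    x,y,h=box(r,c,w);m=cv2.inRange(h,(80,80,20),(105,255,255))
    k,_=cv2.findContours(m,cv2.RETR_EXTERNAL,cv2.CHAIN_APPROX_NONE);k=max(k,key=cv2.contourArea)
    return cv2.convexHull(k).reshape(-1,2)+[x,y]
def white(r,hull,amin=8):
    h=cv2.cvtColor(r["image"],cv2.COLOR_BGR2HSV);m=cv2.inRange(h,(0,0,170),(180,60,255))
    z=np.zeros_like(m);cv2.fillConvexPoly(z,hull.astype(np.int32),255);m&=cv2.erode(z,np.ones((3,3)))
    n,l,s,c=cv2.connectedComponentsWithStats(m)
    return [(c[i],s[i,4],cv2.minAreaRect(np.argwhere(l==i)[:,::-1].astype(np.float32))) for i in range(1,n) if s[i,4]>=amin]
E
python3 - <<'E'
from meas import *
k1,k2,c1=map(ld,("k1","k2","c1"))
o=[]
for r,c in((k1,(283,180)),(k2,(345,131))):
    w=max(white(r,teal(r,c,35)),key=lambda t:t[1]);print(w)
    o.append((r,w[0]))
p,e=tri(o);print("knob bar",p,e)
for r,c in((k1,(283,180)),(k2,(345,131))):
    w=max(white(r,teal(r,c,35)),key=lambda t:t[1])
    b=cv2.boxPoints(w[2]);L=[np.linalg.norm(b[1]-b[0]),np.linalg.norm(b[2]-b[1])]
    i=0 if L[0]>L[1] else 1;q=[plane(r,b[i],.046),plane(r,b[i+1],.046)];d=q[1]-q[0]
    print("bar ang",np.degrees(np.arctan2(d[1],d[0]))%180,"len",np.linalg.norm(d))
h=teal(c1,(300,190),60);W=white(c1,h)
for t in W: print("c1",t[0],t[1],plane(c1,t[0],.09),plane(c1,t[0],.092))
print("lid circle",cv2.minEnclosingCircle(h.astype(np.float32)))
s=ctrl.sense();print(s["joint_positions"],s["time_s"]);print(togo([.485,-.26,.2]))
E
```

```text
(array([285.65116279, 184.63953488]), np.int32(86), ((285.7328796386719, 184.71234130859375), (27.855796813964844, 3.16011118888855), 20.556045532226562))Traceback (most recent call last):
  File "<stdin>", line 5, in <module>
ValueError: max() iterable argument is empty
```

```bash
sed -i 's/(0,0,170),(180,60,255)/(0,0,125),(180,80,255)/' meas.py
python3 - <<'E'
from meas import *
k1,k2,c1=map(ld,("k1","k2","c1"))
o=[];ws=[]
for r,c in((k1,(283,180)),(k2,(345,131))):
    h=teal(r,c,35);W=white(r,h);print(h.min(0),h.max(0),len(W))
    if W: w=max(W,key=lambda t:t[1]);ws.append((r,w));o.append((r,w[0]));print(w)
if len(o)>1: print("knob bar",tri(o))
for r,w in ws:
    b=cv2.boxPoints(w[2]);L=[np.linalg.norm(b[1]-b[0]),np.linalg.norm(b[2]-b[1])]
    i=0 if L[0]>L[1] else 1;q=[plane(r,b[i],.046),plane(r,b[i+1],.046)];d=q[1]-q[0]
    print("bar ang",np.degrees(np.arctan2(d[1],d[0]))%180,"len",np.linalg.norm(d),plane(r,w[0],.046))
h=teal(c1,(300,190),60);W=white(c1,h)
for t in W: print("c1",t[0],t[1],plane(c1,t[0],.09))
print("lid circle",cv2.minEnclosingCircle(h.astype(np.float32)))
s=ctrl.sense();print(s["joint_positions"],s["time_s"]);print(togo([.485,-.26,.2]))
E
```

```text
[264 161] [302 201] 1
(array([283.43708609, 183.70860927]), np.int32(151), ((283.15191650390625, 183.61326599121094), (34.171871185302734, 4.5540337562561035), 21.447736740112305))
[324 110] [366 152] 1
(array([348.16      , 131.93333333]), np.int32(75), ((348.0444030761719, 131.8934783935547), (24.15384864807129, 3.0), 22.61986541748047))
knob bar (array([0.44388532, 0.26572676, 0.04705879]), [np.float64(5.531889192473587e-05), np.float64(5.531889192479341e-05)])
bar ang 47.29926172351583 len 0.035978749004572264 [0.44402669 0.26564827 0.046     ]
bar ang 46.89728994160095 len 0.024610843867998684 [0.44405203 0.26592694 0.046     ]
c1 [313.3699422  197.31791908] 173 [0.52944536 0.05464527 0.09      ]
c1 [263.93103448 191.        ] 58 [0.50730548 0.01430609 0.09      ]
c1 [289.50232558 198.60465116] 215 [0.52257353 0.03366039 0.09      ]
c1 [336.68852459 199.62295082] 61 [0.53934706 0.07400362 0.09      ]
lid circle ((299.4300231933594, 190.87901306152344), 49.419063568115234)
[ 0.02324596  0.5553997  -0.26855809  1.88548521  0.21586788  0.72923072
  0.83097688] 1.9
(array([-0.0755, -0.2806,  0.0393]), 'yaw_y', np.float64(68.7), 'turn', None, 'q7', np.float64(0.831))
```

```bash
python3 - <<'E'
from meas import *
c1=ld("c1");print("lid c1",plane(c1,(299.4,190.9),.085))
a=cam("side");b=cam("top");import pickle
pickle.dump(a,open("pics/side.pkl","wb"));pickle.dump(b,open("pics/top.pkl","wb"))
for r,c,n in((a,(253,195),"side"),(b,(218,221),"top")):
    h=teal(r,c,25);print(n,h.min(0),h.max(0));k=cv2.minEnclosingCircle(h.astype(np.float32));print(plane(r,k[0],.085),k)
def crop(r,c,w,s=7): return cv2.resize(r["image"][c[1]-w:c[1]+w,c[0]-w:c[0]+w],(400,400),interpolation=cv2.INTER_CUBIC)
cv2.imwrite("pics/m2.png",np.hstack([crop(c1,(300,200),60),crop(a,(253,190),35)]))
s=ctrl.sense();print(s["ee_pos"])
for p in([.5233,.0442,.166],[.518,.032,.166]):print(proj(c1,p),proj(a,p),proj(b,p))
E
```

```text
lid c1 [0.52018737 0.04461334 0.085     ]
side [248 180] [268 196]
[0.53324719 0.02530886 0.085     ] ((257.67041015625, 190.55828857421875), 10.641793251037598)
top [223 214] [228 223]
[0.52584655 0.02070694 0.085     ] ((225.0, 218.5), 4.924529075622559)
[0.51564507 0.03540116 0.23869753]
[306.77778127 219.66125054] [252.55784658 164.45530753] [212.58201953 215.92504556]
[287.76659951 218.96387066] [251.74332958 166.83986249] [217.10385525 217.85712216]
```

View pics/m2.png

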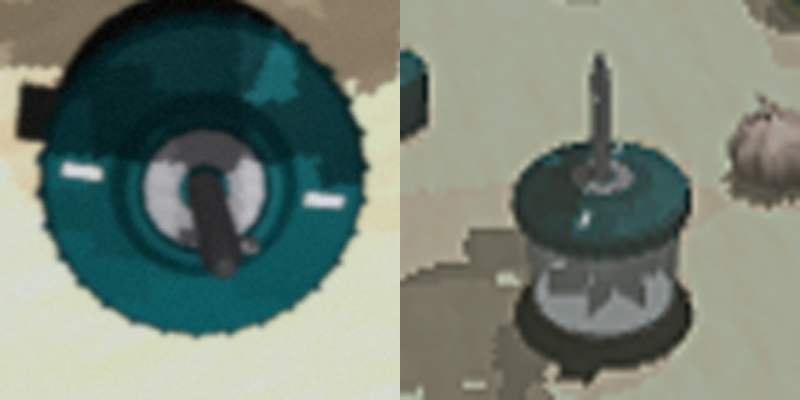

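The c1 crop shows the plunger tip at (307.5,221) and the side crop at (253,164), and both agree with the chopper axis at (0.5233,0.0442), pin at 61.8°. Next I look at the spring.

```bash

python3 shift.py '[[[-18,-36,0,0],[-36,-72,0,0],[-54,-108,0,0],[-72,-144,0,0],[-90,-180,0,0]]]'
python3 shift.py '[[[-20,-35,0,0],[-40,-70,10,0],[-56,-106,20,0],[-56,-106,50,0],[-56,-106,80,0]]]'
python3 snap.py s1
python3 shift.py '[[[0,0,30,0],[0,0,60,0],[0,0,90,0],[0,0,100,0],[0,0,100,0]]]'
python3 snap.py s2
python3 - <<'E'
from meas import *
a,b=ld("s1"),ld("s2")
for r in(a,b):print(proj(r,[.485,-.261,.068]),proj(r,[.485,-.261,0]))
c=proj(b,[.485,-.261,.03]).astype(int);c=np.clip(c,80,[480,340])
cv2.imwrite("pics/m3.png",np.hstack([cv2.resize(a["image"],(400,300)),cv2.resize(b["image"][c[1]-60:c[1]+60,c[0]-80:c[0]+80],(400,300),interpolation=cv2.INTER_CUBIC)]));print(c)
E
```

```text
time_s: 2.42
ee_pos: [0.537, -0.1638, 0.239]
orientation: [0.558, 3.091, 0.003]
ft_force: [1.4, 0.8, 0.6]
gripper_width: 0.0881
grasp_force: 0.0
time_s: 2.83
ee_pos: [0.5528, -0.2854, 0.1587]
orientation: [0.568, 3.085, -0.0]
ft_force: [0.5, 1.2, -0.6]
gripper_width: 0.0883
grasp_force: 0.0
time_s: 3.3
ee_pos: [0.5504, -0.2813, 0.0569]
orientation: [-0.56, -3.087, -0.004]
ft_force: [0.9, 0.7, -0.8]
gripper_width: 0.0881
grasp_force: 0.0
[277.00798112 113.13031898] [277.43888298 114.29049265]
[269.1340711  118.79661304] [272.27040787 119.72245965]
[271 119]
```

View pics/m3.png

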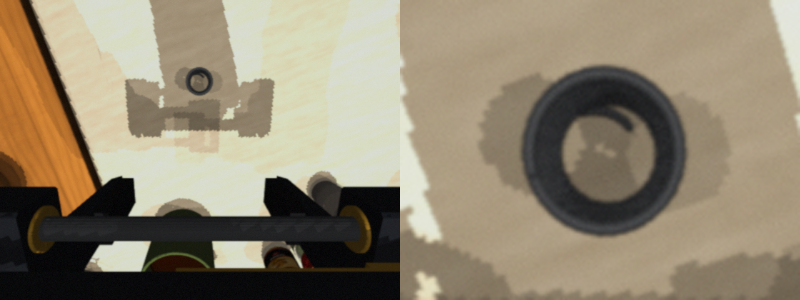

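s1 shows the spring at about (279,113). The s2 crop looks straight down it, with the ring centre at pixel (272.6,119.4) and the turned-in tail tip at about (283,111).

```bash
python3 - <<'E'
from meas import *
a,b=ld("s1"),ld("s2");o=[]
for r,c,w in((a,(279,113),24),(b,(272,119),42)):
    x,y=c[0]-w,c[1]-w;g=cv2.cvtColor(r["image"],cv2.COLOR_BGR2GRAY)[y:y+2*w,x:x+2*w]
    m=(g<75).astype(np.uint8);k=max(cv2.findContours(m,0,1)[0],key=cv2.contourArea).reshape(-1,2)
    e=cv2.minEnclosingCircle(cv2.convexHull(k).astype(np.float32));u=np.array(e[0])+[x,y];o.append((r,u));print(u,e[1],plane(r,u,.068), "diam@.068",2*e[1]/r["f"]*(r["O"][2]-.068))
print("tri",tri(o))
c=plane(b,o[1][1],.068);t=plane(b,(283,111),.0015);d=t[:2]-c[:2]
print("tail r",np.linalg.norm(d),"ang",np.degrees(np.arctan2(d[1],d[0])))
print(togo([c[0],c[1],.026]))
E
```

```text
[278.5 113.5] 19.039531707763672 [ 0.48559855 -0.26012054  0.068     ] diam@.068 0.027557121533432923
[272.         118.93181992] 33.309329986572266 [ 0.48545057 -0.2599477   0.068     ] diam@.068 0.02761123389247593
tri (array([ 0.48540548, -0.26008577,  0.05914013]), [np.float64(7.666387221380252e-05), np.float64(7.666387221367046e-05)])
tail r 0.007263990689808181 ang 113.0817687314122
(array([ 0.0697, -0.0022,  0.0328]), 'yaw_y', np.float64(69.4), 'turn', None, 'q7', np.float64(1.311))
```

```bash

python3 shift.py '[[[35,-1,10,0],[70,-2,20,0],[70,-2,33,0],[70,-2,33,0],[70,-2,33,0]]]'
python3 -c "
from h import *
print(ctrl.sense()['ee_pos'],togo([.4854,-.26,.026],np.radians(69.4)))"
```

```text
time_s: 3.77
ee_pos: [0.4871, -0.262, 0.0275]
orientation: [0.564, 3.086, -0.001]
ft_force: [1.0, -1.2, -0.2]
gripper_width: 0.0887
grasp_force: 0.0
[ 0.48706053 -0.26196827  0.02748069] (array([0.0023, 0.0013, 0.0015]), 'yaw_y', np.float64(69.3), 'turn', np.float64(-0.0022096226602288382), 'q7', np.float64(1.253))
```

```bash

python3 shift.py '[[[1,1,1,0],[1,1,1,0],[1,1,1,0]]]'
python3 -c "
from h import *
for i in range(3):
  print(ctrl.sense()['ee_pos'],togo([.4854,-.26,.026],np.radians(69.4)))"
python3 shift.py '[[[0,0,0,0],[0,0,0,0],[0,0,0,0],[0,0,0,0],[0,0,0,0]]]' 0.015
python3 shift.py '[[[0,0,0,0],[0,0,0,0],[0,0,0,0],[0,0,0,0],[0,0,0,0]]]'
```

```text
time_s: 4.02
ee_pos: [0.4857, -0.261, 0.0256]
orientation: [0.566, 3.087, -0.0]
ft_force: [-0.3, 0.7, 0.5]
gripper_width: 0.0881
grasp_force: 0.0
[ 0.48571291 -0.26101378  0.02564921] (array([ 0.0007,  0.0008, -0.0004]), 'yaw_y', np.float64(69.2), 'turn', np.float64(-0.0030919499042385556), 'q7', np.float64(1.251))
[ 0.48571291 -0.26101378  0.02564921] (array([ 0.0007,  0.0008, -0.0004]), 'yaw_y', np.float64(69.2), 'turn', np.float64(-0.0030919499042385556), 'q7', np.float64(1.251))
[ 0.48571291 -0.26101378  0.02564921] (array([ 0.0007,  0.0008, -0.0004]), 'yaw_y', np.float64(69.2), 'turn', np.float64(-0.0030919499042385556), 'q7', np.float64(1.251))
time_s: 4.43
ee_pos: [0.484, -0.2607, 0.0247]
orientation: [-0.567, -3.09, -0.0]
ft_force: [0.7, 1.1, -0.1]
gripper_width: 0.0566
grasp_force: 0.0
time_s: 4.85
ee_pos: [0.484, -0.2606, 0.0247]
orientation: [0.567, 3.09, 0.0]
ft_force: [-0.4, 0.1, 0.5]
gripper_width: 0.0247
grasp_force: 29.9
```

```bash

python3 shift.py '[[[0,0,-40,0],[0,0,-80,0],[0,0,-120,0],[0,0,-160,0],[0,0,-200,0]]]'
python3 shift.py '[[[10,38,0,0],[20,76,0,0],[30,114,0,0],[40,152,0,0],[50,190,0,0]]]'
python3 shift.py '[[[10,35,0,0],[20,70,0,0],[23,100,0,0],[23,108,0,0],[23,108,0,0]]]'
python3 shift.py '[[[0,0,0,0],[0,0,0,0]]]'
python3 snap.py p1
python3 - <<'E'
from meas import *
print(togo([.5219,.0436,.225],np.radians(69.2)))
a=cam("side");p=ld("p1")
cv2.imwrite("pics/m4.png",np.hstack([cv2.resize(a["image"][100:250,180:320],(373,400),interpolation=cv2.INTER_CUBIC),cv2.resize(p["image"][60:300,160:400],(400,400))]))
E
```

```text
time_s: 5.27
ee_pos: [0.4833, -0.2605, 0.2265]
orientation: [-0.566, -3.089, -0.001]
ft_force: [1.2, -1.5, -1.1]
gripper_width: 0.0243
grasp_force: 29.9
time_s: 5.68
ee_pos: [0.5042, -0.0637, 0.2248]
orientation: [-0.568, -3.09, 0.0]
ft_force: [1.5, -1.1, -0.5]
gripper_width: 0.0247
grasp_force: 29.9
time_s: 6.1
ee_pos: [0.5219, 0.0473, 0.2248]
orientation: [0.558, 3.091, 0.003]
ft_force: [0.4, 0.5, -0.4]
gripper_width: 0.0244
grasp_force: 29.9
time_s: 6.27
ee_pos: [0.5209, 0.0414, 0.2244]
orientation: [-0.571, -3.088, 0.003]
ft_force: [-0.0, -0.5, -1.2]
gripper_width: 0.0249
grasp_force: 29.9
(array([-0.    ,  0.0025, -0.0005]), 'yaw_y', np.float64(69.0), 'turn', np.float64(-0.0031528958645590244), 'q7', np.float64(0.807))
```

View pics/m4.png

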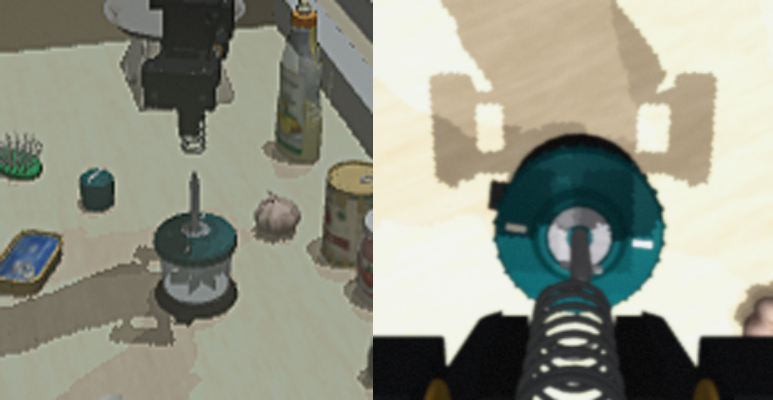

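The side crop shows the spring held plumb above the rod. p1 shows the lid marks at about (245,196) and (321,206), with the spring in front of the rod tip.

```bash
python3 - <<'E'
from meas import *
p=ld("p1");W=white(p,teal(p,(285,190),60))
for t in W:print(t[0],t[1],plane(p,t[0],.09))
s=ctrl.sense();print(s["ee_pos"])
M=R.from_rotvec(s["orientation"]).as_matrix();t=s["ee_pos"]
for z in(.1995,.2675):
    for dx in(0,-.0012):
        q=t+M@[dx,0,0];q[2]=z;print(z,dx,proj(p,q))
print(proj(p,[.5233,.0442,.166]))
g=p["image"][225:300,240:330];cv2.imwrite("pics/m5.png",cv2.resize(g,(720,600),interpolation=cv2.INTER_CUBIC))
E
```

```text
[272.41304348 201.48757764] 322 [0.52011352 0.03513723 0.09      ]
[295.67510549 205.092827  ] 237 [0.53054353 0.05321068 0.09      ]
[245.65517241 196.48275862] 29 [0.50747199 0.01476977 0.09      ]
[321.         205.92307692] 65 [0.53927426 0.07392923 0.09      ]
[294.69230769 222.        ] 13 [0.54497161 0.0469693  0.09      ]
[0.5210662  0.04146046 0.22456652]
0.1995 0 [279.27378061 246.03140616]
0.1995 -0.0012 [279.27221263 248.03030912]
0.2675 0 [278.96218344 316.1898461 ]
0.2675 -0.0012 [278.96058831 319.10882581]
[284.44477188 228.75385054]
```

View pics/m5.png

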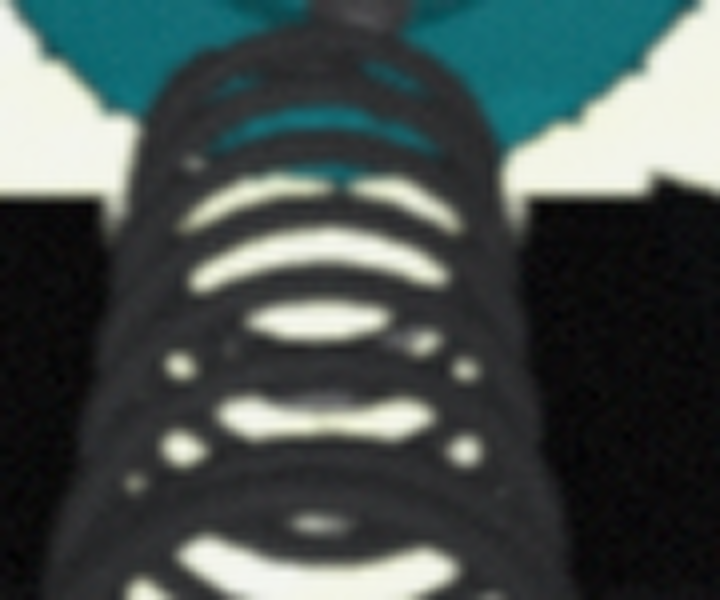

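The crop shows the spring's lower ring centred near (279.3,249), so the spring sits about 1.5 mm towards tool -x. The chopper axis is confirmed at (0.5234,0.0443), so I align and descend in stages, watching the force.

```bash

python3 shift.py '[[[0,3.4,0,0],[0,3.4,20,0],[0,3.4,30,0],[0,3.4,30,0],[0,3.4,30,0]]]'
python3 -c "
from h import *
print(togo([.5220,.0448,.195]))"
```

```text
time_s: 6.78
ee_pos: [0.5222, 0.0465, 0.1942]
orientation: [-0.567, -3.088, 0.001]
ft_force: [0.1, -0.0, -1.5]
gripper_width: 0.0242
grasp_force: 29.9
(array([-0.0005, -0.0017, -0.0008]), 'yaw_y', np.float64(69.2), 'turn', None, 'q7', np.float64(0.782))
```

```bash

for i in 1 2 3; do python3 shift.py '[[[0,0,0,0]]]' | grep -E "ee_pos|force"; done
python3 shift.py '[[[0,0,10,0],[0,0,20,0],[0,0,20,0]]]' | grep -E "ee_pos|force"
for i in 1 2 3; do python3 shift.py '[[[0,0,0,0]]]' | grep -E "ee_pos|ft_f"; done
```

```text
ee_pos: [0.5229, 0.0469, 0.195]
ft_force: [0.2, 0.1, -0.6]
grasp_force: 29.9
ee_pos: [0.5231, 0.047, 0.1953]
ft_force: [1.3, 0.0, -0.5]
grasp_force: 29.9
ee_pos: [0.5231, 0.047, 0.1953]
ft_force: [-0.3, 0.6, -0.8]
grasp_force: 29.9
ee_pos: [0.5213, 0.0467, 0.1727]
ft_force: [-0.4, 0.0, -0.0]
grasp_force: 29.9
ee_pos: [0.5219, 0.0469, 0.1737]
ft_force: [-0.4, -0.2, -1.6]
ee_pos: [0.5225, 0.0471, 0.1744]
ft_force: [-0.5, -0.3, -0.2]
ee_pos: [0.5228, 0.0471, 0.1748]
ft_force: [0.0, 0.5, -0.4]
```

```bash

python3 shift.py '[[[0,-2.4,0,0],[0,-2.4,0,0],[0,-2.4,0,0],[0,-2.4,0,0]]]' | grep -E "ee_pos|ft_f"
python3 shift.py '[[[0,0,5,0],[0,0,10,0],[0,0,10,0],[0,0,10,0]]]' | grep -E "ee_pos|ft_f"
python3 shift.py '[[[0,0,4,0],[0,0,8,0],[0,0,8,0],[0,0,8,0]]]' | grep -E "time|ee_pos|ft_f"
```

```text
ee_pos: [0.5219, 0.0447, 0.1749]
ft_force: [-0.6, 0.5, -0.1]
ee_pos: [0.5215, 0.0447, 0.1642]
ft_force: [0.4, -0.9, -0.7]
time_s: 8.53
ee_pos: [0.5216, 0.0447, 0.1564]
ft_force: [0.4, 0.6, 0.0]
```

```bash

python3 shift.py '[[[0,0,10,0],[0,0,20,0],[0,0,30,0],[0,0,33,0],[0,0,33,0]]]' | grep -E "ee_pos|ft_f"
python3 shift.py '[[[0,0,0,0],[0,0,0,0],[0,0,0,0]]]' | grep -E "time|ee_pos|ft_f"
```

```text
ee_pos: [0.5209, 0.0447, 0.1223]
ft_force: [0.1, -0.3, -0.2]
time_s: 9.2
ee_pos: [0.5222, 0.0448, 0.124]
ft_force: [0.4, -0.5, -0.9]
```

```bash

python3 shift.py '[[[0,0,4,0],[0,0,7,0],[0,0,7,0],[0,0,7,0]]]' | grep -E "ee_pos|ft_f"
python3 shift.py '[[[0,0,1,0],[0,0,1,0],[0,0,1,0],[0,0,1,0]]]' | grep -E "time|ee_pos|ft_f"
```

```text
ee_pos: [0.5219, 0.0448, 0.1166]
ft_force: [0.1, 0.3, 1.0]
time_s: 9.87
ee_pos: [0.5219, 0.0448, 0.1158]
ft_force: [0.5, -0.5, -0.5]
```

```bash

python3 shift.py '[[[0,0,0,0],[0,0,0,0],[0,0,0,0],[0,0,0,0],[0,0,0,0]]]' 0.06 | grep -E "ee_pos|ft_f|wid"
python3 shift.py '[[[0,0,-30,0],[0,0,-60,0],[0,0,-100,0],[0,0,-130,0],[0,0,-130,0]]]' 0.07| grep -E "ee_pos|ft_f"
python3 shift.py '[[[0,0,0,0],[0,0,0,0],[0,0,0,0]]]'| grep -E "time|ee_pos|ft_f"
python3 snap.py q1
python3 - <<'E'
from meas import *
a=cam("side");p=ld("q1");print(proj(p,[.5234,.0443,.166]),proj(p,[.5234,.0443,.16]),proj(p,[.5234,.0443,.092]))
cv2.imwrite("pics/m6.png",np.hstack([cv2.resize(a["image"][150:220,215:285],(400,400),interpolation=cv2.INTER_CUBIC),cv2.resize(p["image"][130:270,210:350],(400,400),interpolation=cv2.INTER_CUBIC)]))
print(togo([.444,.2657,.2]))
E
```

```text
ee_pos: [0.5218, 0.0447, 0.1157]
ft_force: [-0.3, -0.4, 0.3]
gripper_width: 0.0558
ee_pos: [0.5252, 0.0456, 0.2513]
ft_force: [0.6, -0.2, 1.3]
time_s: 10.95
ee_pos: [0.5207, 0.0444, 0.2443]
ft_force: [-1.4, 0.1, -0.9]
[280.35774428 221.85484208] [280.34172217 219.42969953] [280.20239063 198.34016128]
(array([0.1502, 0.1795, 0.0444]), 'yaw_y', np.float64(69.2), 'turn', None, 'q7', np.float64(0.815))
```

View pics/m6.png

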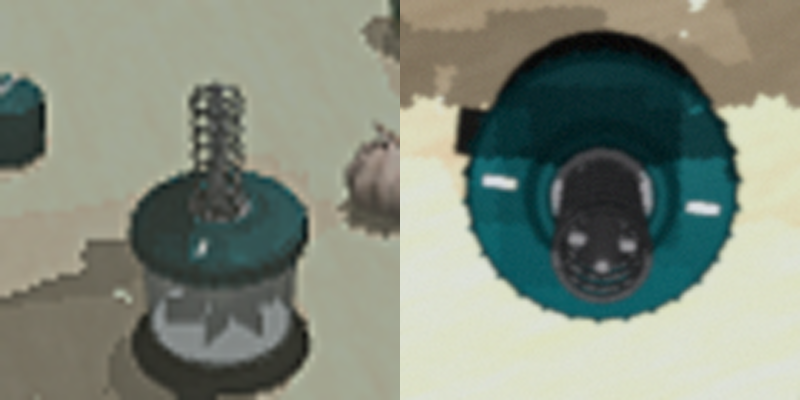

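The spring stands upright around the rod, in the cup (side crop), and the rod tip shows at the centre of its top ring (wrist crop). Next is the knob.

```bash

python3 shift.py '[[[25,30,0,0],[50,60,0,0],[75,90,0,0],[100,120,0,0],[125,150,0,0]]]' 0.088| grep -E "ee_pos|ft_f"
python3 shift.py '[[[25,30,0,0],[25,30,30,0],[25,30,60,0],[25,30,90,0],[25,30,120,0]]]'| grep -E "ee_pos|ft_f"
python3 shift.py '[[[0,0,0,0],[0,0,0,0],[0,0,0,0],[0,0,0,0]]]'| grep -E "time|ee_pos|ft_f"
python3 snap.py k3
python3 - <<'E'
from meas import *
r=ld("k3");c=proj(r,[.444,.2657,.046]);print(c)
W=white(r,teal(r,c,60))
for t in W:print(t,plane(r,t[0],.046))
print(togo([.444,.2657,.013]))
E
```

```text
ee_pos: [0.4569, 0.2306, 0.2447]
ft_force: [0.4, -0.4, -0.6]
ee_pos: [0.4448, 0.2664, 0.1237]
ft_force: [0.6, 0.5, -0.6]
time_s: 12.22
ee_pos: [0.4464, 0.2669, 0.1272]
ft_force: [-0.2, -0.1, 0.4]
[276.0403154  214.45113438]
(array([255.71428571, 206.0952381 ]), np.int32(21), ((255.60003662109375, 206.2000274658203), (5.0596442222595215, 3.7947328090667725), 18.43494987487793)) [0.43295452 0.2542751  0.046     ]
(array([279.18781726, 215.86294416]), np.int32(197), ((279.3102111816406, 216.02186584472656), (41.7780876159668, 5.980503082275391), 19.98310661315918)) [0.44580808 0.26745232 0.046     ]
(array([ 0.0021, -0.0023,  0.1144]), 'yaw_y', np.float64(69.2), 'turn', None, 'q7', np.float64(0.301))
```

```bash

python3 shift.py '[[[2,-2.3,30,0],[2,-2.3,60,0],[2,-2.3,90,0],[2,-2.3,110,0],[2,-2.3,114,0]]]'| grep -E "ee_pos|ft_f"
python3 shift.py '[[[0,0,0,0],[0,0,0,0],[0,0,0,0]]]'| grep -E "time|ee_pos|ft_f"
```

```text
ee_pos: [0.4422, 0.2646, 0.0102]
ft_force: [-0.6, -0.5, 0.6]
time_s: 12.93
ee_pos: [0.4439, 0.2655, 0.0134]
ft_force: [-0.2, 0.4, -0.3]
```

```bash

python3 shift.py '[[[0,0,0,0],[0,0,0,0],[0,0,0,0],[0,0,0,0],[0,0,0,0]]]' 0.03| grep -E "ee_pos|wid"
python3 shift.py '[[[0,0,0,0],[0,0,0,0],[0,0,0,0],[0,0,0,0]]]'| grep -E "ee_pos|wid|force"
python3 shift.py '[[[0,0,-40,0],[0,0,-80,0],[0,0,-120,0],[0,0,-160,0],[0,0,-200,0]]]'| grep -E "ee_pos|wid|force"
python3 shift.py '[[[0,0,-10,0],[0,0,-10,-0.05],[0,0,-10,-0.1],[0,0,-10,-0.1],[0,0,-10,-0.1]]]'| grep -E "time|ee_pos|wid|force"
python3 -c "
from h import *
print(togo([.5234,.0443,.22],np.radians(84)))"
```

```text
ee_pos: [0.4429, 0.2649, 0.0119]
gripper_width: 0.057
ee_pos: [0.4428, 0.2649, 0.0117]
ft_force: [-0.1, 0.6, 1.4]
gripper_width: 0.0444
grasp_force: 30.0
ee_pos: [0.4422, 0.2643, 0.2135]
ft_force: [1.3, 0.4, -1.2]
gripper_width: 0.0439
grasp_force: 30.0
time_s: 14.52
ee_pos: [0.4425, 0.2645, 0.2215]
ft_force: [0.3, 0.5, -0.3]
gripper_width: 0.0443
grasp_force: 30.0
(array([-0.1356, -0.1914,  0.0015]), 'yaw_y', np.float64(74.9), 'turn', np.float64(-0.15956043244931495), 'q7', np.float64(0.422))
```

Careful with the scale: shifts go in mm. That gives: -0.191 m is -191, -0.152 m is -152.

```bash

python3 shift.py '[[[-27,-38,0,-0.03],[-54,-76,0,-0.06],[-81,-114,0,-0.1],[-108,-152,0,-0.16],[-135,-191,0,-0.16]]]'| grep -E "ee_pos|force"
python3 shift.py '[[[0,0,0,0],[0,0,0,0],[0,0,0,0],[0,0,0,0],[0,0,0,0]]]'| grep -E "time|ee_pos|wid|force"
python3 snap.py n1
python3 - <<'E'
from meas import *
r=ld("n1");print(togo([.5226,.0443,.2],np.radians(84)))
h=cv2.cvtColor(r["image"],cv2.COLOR_BGR2HSV);m=cv2.inRange(h,(0,0,110),(180,90,255))
s=ctrl.sense();q=s["ee_pos"].copy();q[2]+=.0343;print("knob top expected",proj(r,q))
cv2.imwrite("pics/m7.png",cv2.resize(r["image"],(784,588)))
E
```

```text
ee_pos: [0.515, 0.0674, 0.2212]
ft_force: [0.5, -0.1, -0.1]
grasp_force: 30.0
time_s: 15.35
ee_pos: [0.5143, 0.0715, 0.2217]
ft_force: [0.8, 0.8, -0.4]
gripper_width: 0.0442
grasp_force: 30.0
(array([-0.0109, -0.026 ,  0.0217]), 'yaw_y', np.float64(84.3), 'turn', np.float64(0.00504081609072049), 'q7', np.float64(0.924))
knob top expected [278.73208098 303.16342445]
```

View pics/m7.png

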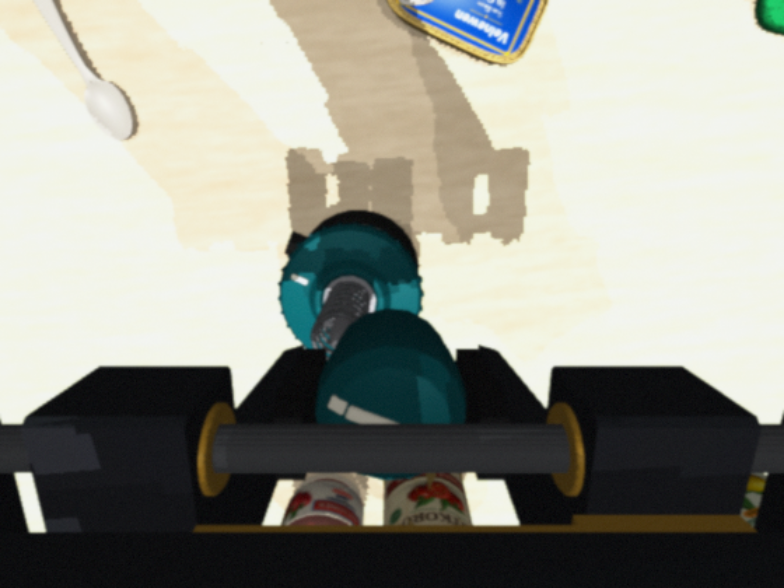

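The knob is held upright, with its bar still tilted about 20° to the finger line as at the grasp, and the chopper is to its left at (350,280) in this view. Next I centre over the axis.

```bash

python3 shift.py '[[[-11,-26,0,0],[-11,-26,0,0],[-11,-26,10,0],[-11,-26,15,0],[-11,-26,15,0]]]'| grep -E "ee_pos|force"
python3 shift.py '[[[0,0,0,0],[0,0,0,0],[0,0,0,0],[0,0,0,0]]]'| grep -E "time|ee_pos|force"
python3 - <<'E'
from h import *
print(togo([.5226,.0443,.2],np.radians(84)))
E
```

```text
ee_pos: [0.5218, 0.0435, 0.2052]
ft_force: [-0.3, -0.2, -0.7]
grasp_force: 30.0
time_s: 16.15
ee_pos: [0.5232, 0.0427, 0.2069]
ft_force: [0.5, -0.5, 0.3]
grasp_force: 30.0
(array([0.0008, 0.0015, 0.0069]), 'yaw_y', np.float64(84.1), 'turn', np.float64(0.0024555642963928204), 'q7', np.float64(0.964))
```

```bash

python3 shift.py '[[[0.8,1.5,10,0],[0.8,1.5,20,0],[0.8,1.5,30,0],[0.8,1.5,30,0],[0.8,1.5,30,0]]]'| grep -E "ee_pos|force"
python3 shift.py '[[[0,0,5,0],[0,0,10,0],[0,0,13,0],[0,0,13,0],[0,0,13,0]]]'| grep -E "time|ee_pos|force"
python3 shift.py '[[[0,0,0,0],[0,0,0,0],[0,0,0,0]]]'| grep -E "time|ee_pos|force"
python3 - <<'E'
from h import *
print(togo([.5226,.0443,.2],np.radians(84)),ctrl.sense()["ft_torque"])
E
```

```text
ee_pos: [0.522, 0.0438, 0.176]
ft_force: [-0.2, -0.7, 0.1]
grasp_force: 30.0
time_s: 16.98
ee_pos: [0.5228, 0.0441, 0.1638]
ft_force: [0.3, 0.6, 1.4]
grasp_force: 30.0
time_s: 17.23
ee_pos: [0.5227, 0.044, 0.164]
ft_force: [1.0, -0.1, 1.1]
grasp_force: 30.0
(array([ 0.0001,  0.0003, -0.036 ]), 'yaw_y', np.float64(84.1), 'turn', np.float64(0.0018773624734444994), 'q7', np.float64(0.922)) [ 0.04438703 -0.11134678 -0.02463741]
```

```bash

python3 shift.py '[[[0,0,4,0],[0,0,8,0],[0,0,12,0],[0,0,12,0],[0,0,12,0]]]'| grep -E "ee_pos|ft"
python3 shift.py '[[[0,0,3,0],[0,0,6,0],[0,0,8,0],[0,0,8,0],[0,0,8,0]]]'| grep -E "time|ee_pos|ft"
python3 shift.py '[[[0,0,0,0],[0,0,0,0],[0,0,0,0]]]'| grep -E "time|ee_pos|force"
```

```text
ee_pos: [0.5227, 0.0441, 0.1516]
ft_force: [0.5, -0.5, 5.1]
time_s: 18.07
ee_pos: [0.5231, 0.0441, 0.1441]
ft_force: [0.5, -0.2, 7.3]
time_s: 18.32
ee_pos: [0.5231, 0.0441, 0.1442]
ft_force: [0.6, 0.0, 7.1]
grasp_force: 30.0
```

```bash

python3 shift.py '[[[0,0,0,0.1],[0,0,0,0.2],[0,0,0,0.3],[0,0,0,0.4],[0,0,0,0.5]]]'| grep -E "ee_pos|ft"
python3 -c "
from h import *
print(togo([.5231,.0441,.1442]),ctrl.sense()['ft_torque'])"
python3 shift.py '[[[0,0,0,0.1],[0,0,0,0.2],[0,0,0,0.3],[0,0,0,0.4],[0,0,0,0.5]]]'| grep -E "ee_pos|ft"
python3 -c "
from h import *
print(togo([.5231,.0441,.1442]),ctrl.sense()['ft_torque'])"
```

```text
ee_pos: [0.5225, 0.0436, 0.1441]
ft_force: [-0.5, -1.2, 7.4]
(array([-0.0002,  0.0007, -0.0001]), 'yaw_y', np.float64(55.2), 'turn', None, 'q7', np.float64(0.568)) [-0.11524841  0.18165441 -0.01032605]
ee_pos: [0.5223, 0.044, 0.1441]
ft_force: [0.1, 1.0, 7.9]
(array([-0.0003,  0.0008, -0.0001]), 'yaw_y', np.float64(26.5), 'turn', None, 'q7', np.float64(0.248)) [0.02947913 0.27626812 0.01028516]
```

```bash

python3 shift.py '[[[0,0,0,0.1],[0,0,0,0.2],[0,0,0,0.29],[0,0,0,0.29],[0,0,0,0.29]]]'| grep -E "ee_pos|ft"
python3 -c "
from h import *
print(togo([.5231,.0441,.1442]),ctrl.sense()['ft_torque'])"
python3 shift.py '[[[0,0,0,0.04],[0,0,0,0.08],[0,0,0,0.08],[0,0,0,0.08]]]'| grep -E "time|ee_pos|ft"
python3 -c "
from h import *
print(togo([.5231,.0441,.1442]),ctrl.sense()['ft_torque'])"
```

```text
ee_pos: [0.5224, 0.0441, 0.1441]
ft_force: [-1.0, 0.4, 8.1]
(array([-0.0001,  0.0007, -0.0001]), 'yaw_y', np.float64(10.2), 'turn', None, 'q7', np.float64(0.068)) [-0.02450324  0.16689658 -0.033711  ]
time_s: 19.9
ee_pos: [0.5225, 0.0441, 0.1441]
ft_force: [0.2, 0.9, 7.4]
(array([-0.    ,  0.0006, -0.0001]), 'yaw_y', np.float64(5.6), 'turn', None, 'q7', np.float64(0.018)) [0.08013997 0.22829035 0.04583616]
```

```bash

for i in 1 2 3; do python3 shift.py '[[[0,0,0,0.05],[0,0,0,0.05],[0,0,0,0.05]]]'| grep -E "ft"
python3 -c "
from h import *
print(togo([.5231,.0441,.1442])[2],ctrl.sense()['ft_torque'])"; done
```

```text
ft_force: [-0.2, 0.5, 7.9]
2.7 [ 0.0409778   0.12418677 -0.02257936]
ft_force: [0.3, -0.3, 7.0]
-0.1 [-0.00215147  0.19434966 -0.03051176]
ft_force: [-0.1, 0.4, 7.7]
-3.0 [-0.04317543  0.1557431   0.03445702]
```

```bash
python3 snap.py n2; python3 - <<'E'
from meas import *
o=[]
for n in("n1","n2"):
    r=ld(n);g=r["image"][200:330,200:360];o.append(cv2.resize(g,(400,325),interpolation=cv2.INTER_CUBIC))
cv2.imwrite("pics/m8.png",np.hstack(o))
E
```

```text
(no output)
```

View pics/m8.png

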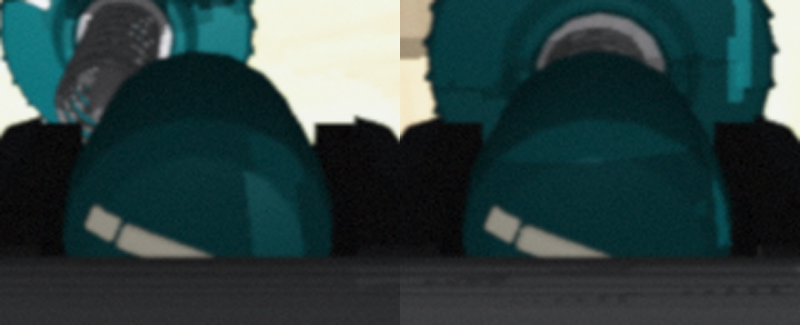

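The bar sits the same in the fingers before and after, at about (90,215) to (210,257) in each half, so the knob turned with the gripper without slipping. I continue gently to find the stop.

```bash

for i in 1 2; do python3 shift.py '[[[0,0,0,0.04],[0,0,0,0.04],[0,0,0,0.04],[0,0,0,0.04]]]'| grep -E "ft|ee_p"
python3 -c "
from h import *
s=ctrl.sense();print(togo([.5231,.0441,.1442])[2],s['ft_torque'],s['tau'][6],s['joint_positions'][6])"; done
```

```text
ee_pos: [0.5226, 0.0439, 0.1441]
ft_force: [0.2, 0.6, 7.3]
-5.3 [-0.05804744  0.14292806  0.01069297] -0.04516618559136987 -0.10060329002065459
ee_pos: [0.5226, 0.044, 0.1441]
ft_force: [-0.5, 0.9, 7.5]
-7.5 [-0.00126062  0.22726113  0.10937208] -0.0736359553411603 -0.12558436022010133
```

```bash

for i in 1 2 3; do python3 shift.py '[[[0,0,0,0],[0,0,0,0]]]'|grep -E "tim"
python3 -c "
from h import *
s=ctrl.sense();print(togo([.5231,.0441,.1442])[2],s['ft_torque'],s['tau'][6],s['joint_positions'][6])"; done
python3 shift.py '[[[0,0,0,0.04],[0,0,0,0.04],[0,0,0,0.04],[0,0,0,0.04]]]'| grep -E "ft|ee_p"
for i in 1 2 3; do python3 shift.py '[[[0,0,0,0],[0,0,0,0]]]'|grep -E "tim"
python3 -c "
from h import *
s=ctrl.sense();print(togo([.5231,.0441,.1442])[2],s['ft_torque'],s['tau'][6],s['joint_positions'][6])"; done
```

```text
time_s: 21.53
-7.6 [0.02000133 0.1659217  0.11658744] -0.07273492170497775 -0.1256201843292333
time_s: 21.7
-7.6 [-0.01681972  0.19926259  0.05117048] -0.07289709057658911 -0.12558093770219075
time_s: 21.87
-7.6 [0.02427347 0.1513433  0.08026619] -0.07292591035366058 -0.12558653838648995
ee_pos: [0.5225, 0.044, 0.1441]
ft_force: [0.2, 0.7, 8.2]
time_s: 22.37
-9.8 [0.05356155 0.22436064 0.14064223] -0.12395900208503008 -0.15049632820175637
time_s: 22.53
-9.8 [0.00353268 0.2180568  0.10755941] -0.12407197616994381 -0.15049974056076615
time_s: 22.7
-9.8 [0.02491459 0.24204806 0.13788023] -0.12408223003149033 -0.15048603664309276
```

```bash

python3 shift.py '[[[0,0,0,0.03],[0,0,0,0.06],[0,0,0,0.06],[0,0,0,0.06]]]'| grep -E "ft|ee_p"
python3 -c "
from h import *
s=ctrl.sense();print(togo([.5231,.0441,.1442])[2],s['ft_torque'],s['tau'][6],s['joint_positions'][6])"
for i in 1 2 3 ; do python3 shift.py '[[[0,0,-3,0],[0,0,-5,0],[0,0,-5,0],[0,0,-5,0]]]'| grep -E "ft|ee_p"
python3 -c "
from h import *
s=ctrl.sense();print(togo([.5231,.0441,.1442])[2],s['ft_torque'],s['tau'][6])"; done
```

```text
ee_pos: [0.5224, 0.0442, 0.1441]
ft_force: [0.6, 0.5, 6.9]
-13.3 [0.13894684 0.2511078  0.14699788] -0.17580126877874136 -0.18804329392224603
ee_pos: [0.5224, 0.0443, 0.1488]
ft_force: [0.6, 1.8, 4.6]
-13.3 [0.13632812 0.10892274 0.1654827 ] -0.16645231749862432
ee_pos: [0.5224, 0.0442, 0.1537]
ft_force: [-0.5, 2.2, 3.1]
-13.3 [0.2690893  0.11662699 0.09807238] -0.16682309098541737
ee_pos: [0.5223, 0.0442, 0.1587]
ft_force: [-0.5, 2.1, 1.3]
-13.3 [0.3697322  0.04049302 0.11610417] -0.13419661670923233
```

```bash

for i in 1 2 ; do python3 shift.py '[[[0,0,-1.5,0],[0,0,-1.5,0],[0,0,-1.5,0],[0,0,-1.5,0]]]'| grep -E "tim|ft|ee_p"
python3 -c "
from h import *
s=ctrl.sense();print(togo([.5231,.0441,.1442])[2],s['ft_torque'],s['tau'][6])"; done
```

```text
time_s: 24.37
ee_pos: [0.5223, 0.0441, 0.1604]
ft_force: [0.5, 1.9, -0.3]
-13.3 [0.50287937 0.08941254 0.09169399] -0.13093317858874798
time_s: 24.7
ee_pos: [0.5223, 0.044, 0.1615]
ft_force: [0.5, 3.2, -8.0]
-13.3 [ 0.5176324  -0.16131514  0.15725017] -0.11891056783497334
```

Pulling up gives −8 N at the upper stop, so the knob is locked. I ease off, let go and check.

```bash

python3 shift.py '[[[0,0,1,0],[0,0,1,0]]]'| grep -E "ft|ee_p"
python3 shift.py '[[[0,0,0,0],[0,0,0,0],[0,0,0,0],[0,0,0,0],[0,0,0,0]]]' 0.085| grep -E "wid|ft|ee_p"
python3 shift.py '[[[0,0,-30,0],[0,0,-60,0],[0,0,-90,0],[0,0,-110,0],[0,0,-110,0]]]'| grep -E "wid|ft|ee_p"
python3 shift.py '[[[0,0,0,0],[0,0,0,0],[0,0,0,0],[0,0,0,0]]]'| grep -E "tim|ft|ee_p"
python3 snap.py e1
python3 shift.py '[[[-30,0,0,0],[-60,0,0,0],[-60,0,0,0],[-60,0,0,0],[-60,0,0,0]]]'| grep -E "tim|ft|ee_p"
python3 snap.py e2
python3 - <<'E'
from meas import *
o=[]
for n in("e1","e2"):
    r=ld(n);c=proj(r,[.5234,.0443,.195]);h=teal(r,c,60)
    W=white(r,h);print(n,c,h.min(0),h.max(0))
    for t in W:
        b=cv2.boxPoints(t[2]);L=[np.linalg.norm(b[1]-b[0]),np.linalg.norm(b[2]-b[1])];i=0 if L[0]>L[1] else 1
        q=[plane(r,b[i],.195),plane(r,b[i+1],.195)];d=q[1]-q[0]
        print(t[0],t[1],plane(r,t[0],.195),np.degrees(np.arctan2(d[1],d[0])),np.linalg.norm(d))
    o.append((r,max(W,key=lambda t:t[1])[0]))
print(tri(o))
E
```

```text
ee_pos: [0.5223, 0.044, 0.1611]
ft_force: [-0.6, 3.4, 1.1]
ee_pos: [0.5226, 0.0434, 0.1608]
ft_force: [0.3, -0.3, -0.8]
gripper_width: 0.0753
ee_pos: [0.5251, 0.0437, 0.2748]
ft_force: [0.3, -0.7, -0.3]
gripper_width: 0.0848
time_s: 26.03
ee_pos: [0.5217, 0.0439, 0.2695]
ft_force: [1.0, -0.2, -0.1]
time_s: 26.5
ee_pos: [0.5086, -0.014, 0.2703]
ft_force: [0.2, 0.1, -0.1]
e1 [280.69140412 218.93401797] [237 158] [325 244]
[282.52333333 220.32666667] 300 [0.52442466 0.04300132 0.195     ] -25.862982329126236 0.036295994179263616
e2 [279.73328827 132.70837082] [234  79] [326 175]
[289.06557377  92.93442623] 61 [0.53488973 0.06703223 0.195     ] 60.18562558979745 0.00747493762830399
[279.84237726 133.63049096] 387 [0.52333411 0.04370645 0.195     ] -26.950310048767815 0.036200530819567714
(array([0.52393987, 0.04365034, 0.1967186 ]), [np.float64(0.0006058042617966896), np.float64(0.0006058042617968335)])
```

To row units: -0.03 m is -30.

```bash
python3 shift.py '[[[0,0,-30,0],[0,0,-30,0],[0,0,-30,0]]]' | head -2; python3 -c "
from plant import ctrl
print(ctrl.hand_in())"
```

```text
time_s: 26.8
ee_pos: [0.5098, -0.0132, 0.3016]
the job is handed in; nothing more can be done
None
```

The spring is home in the lid's cup and the knob is fitted, locked and lifted to the upper stop (it held an 8 N upward pull; its top measures 197 mm against the expected 195 mm), though it came to rest about 88° round rather than the stated 75°; the onion, garlic and salt shaker were left alone, and I handed in at 26.8 s.

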